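Let down the spring winder

TASK

Let the large ratchet spring winder on the bench down: flick its sprung pawl over so that it stays thrown clear of the ratchet wheel, then ease the crank gently back, clockwise seen from above, until its arm rests against the stop post, and let go. Leave the smaller winder alone, with its pawl on and its crank where it is.

Things in the scene. Friction and masses are not known exactly. Their poses are not given: they have to be found in the camera images.
- winder: the large ratchet winder, fixed to the bench: steel plate 215 x 200 x 12 mm. Origin on the wheel's vertical axle, at bench height; z up; the plate spans x -90 to 125, y -90 to 110 mm. Toothed wheel 124 mm across, top at 40 mm; on it a crank arm 82 mm long from the axle, 18 mm wide, top at 50 mm; axle cap 30 mm across, top at 58 mm. The pawl turns on a vertical pin at x 58, y 82 mm
- drum (a joint): turn of the large wheel and crank, rad: 0 with the arm against the stop post, growing counter-clockwise from above, at most 2.6; starts at 1.8 to 2.1. The knob stands in direction 150 degrees + this angle from the winder's x axis. Stays where left; about 2.5 N at the knob turns it. The pawl, when on, stops it going back. Ease it back at under 3 rad/s
- pawl (a joint): turn of the large pawl, rad, growing clockwise from above: 0 with its hooked tip between the teeth (as at the start), 0.6 fully off. An over-centre spring drives it to the nearer end (turning point 0.3): push with about 3 N at the tab; once past the middle it goes over by itself and stays off
- crank_knob (a point): middle (75 mm above the bench) of the upright round wooden knob on the large crank: 24 mm thick, 50 to 100 mm above the bench, 66 mm from the axle, free to turn on its pin
- stop_post (a point): top centre (56 mm above the bench) of the upright stop post on the large winder, 12 mm thick, 73 mm from the axle: the crank arm comes to rest against its side
- pawl_tab (a point): a point 60 mm above the bench on the axis of the upright steel tab on the large pawl's tail: 14 mm thick, free from 45 up to 80 mm. Pawl on, it is at x 108, y 90 mm in the winder's axes, 51 mm from the pawl's pin. Push it towards the winder's -y to throw the pawl off: it travels 30 mm in an arc about the pin
- small_crank_knob (a point): middle (45 mm above the bench) of the knob of the smaller winder, the same machine at 0.6 times the size (wheel 74 mm across, base 129 x 120 mm); to be left where it is
- small_pawl_tab (a point): a point 36 mm above the bench on the tab of the smaller winder's pawl; to be left alone, pawl on its wheel

How it is judged:
On the way:
1. the large winder's pawl is thrown off while its crank is still wound up (value of joint pawl above 0.4 rad and value of joint drum above 1.2 rad), for 0.2 s.
At the end, for the whole second after the job is handed in: the large winder's crank is back at its stop post (within 0.2 rad) and at rest, its pawl is thrown off (over 0.4 rad), and the smaller winder is as it was (knob within 20 mm, pawl tab within 8 mm of where they started) (value of joint drum below 0.2 rad and value of joint pawl above 0.4 rad and velocity of joint drum between -0.1 and 0.1 rad/s and distance of small_crank_knob from where it was at the start of the episode below 0.02 m and distance of small_pawl_tab from where it was at the start of the episode below 0.008 m); the robot touches nothing.
It fails at once if the large crank is whipped round faster than 4 rad/s (velocity of joint drum above 4 rad/s or velocity of joint drum below -4 rad/s).
It fails at once if the smaller winder's pawl is thrown off or its crank is turned (distance of small_pawl_tab from where it was at the start of the episode above 0.012 m or distance of small_crank_knob from where it was at the start of the episode above 0.025 m).
It also fails if it takes over 48 s, if anything falls off the work surface, if the arm or the gripper's body presses on something with over 40 N, if the wrist force passes 120 N, or if a joint passes its speed limit or range.

ROBOT

A 6-joint arm with a two-finger parallel gripper is mounted at the origin on the work surface. World frame = base frame: x ahead of the robot, y to its left, z up, the work surface at z = 0. Lengths are in m, angles in rad, forces in N, time in s.
With the tool pointing down it reaches from about 0.3 to 0.75 m from the base axis. Payload 8.5 kg.
Tool frame: the origin (TCP) lies midway between the tips of the shut fingers; the grasp point (between the pads) lies 19 mm behind it (r.pinch_z is the distance from the TCP to the grasp point, in m); z points along the fingers, y is the line along which they close (so a half turn about z gives the same grasp; the last joint's range is limited). The gripper opens to 85 mm and grips with 20 to 120 N. Pads are 22 mm wide; open, the fingers measure 114 mm over their backs; the gripper's body (76 mm by 85 mm) begins 54 mm behind the grasp point. The pads swing forward as they close: fully open they stand 13 mm farther back than shut.
Start: joints at [1.032, 0.381, 1.297, -0, 1.464, -0.215], TCP at [0.175, 0.521, 0.231] pointing down, gripper open.
Joint ranges: [-3.11, 3.11], [-0.89, 2.33], [0.22, 2.48], [-1.42, 4.56], [0.17, 2.85], [-2.88, 2.88]. Speed limits (rad/s): [2.39, 2.39, 3.14, 3.14, 3.14, 3.14].

INTERFACE

Orientations are given as a unit quaternion [w, x, y, z].
In Python, from cell import r gives the robot as it stands. The module is installed in compiled form; this text tells all that it offers.
- The arm moves only by the tool jog_arm, never from a script. Its argument "plan" is a list of rows, each an object with "gripper": the opening, from 0 (shut) to 1 (fully open); "travel": the shift along the tool's x, y, z normalised to -1 to 1, where 1 is 250 mm, a list of three; "spin": the turn about the tool's z normalised to -1 to 1, where 1 is 180 degrees. A call has 1 to 20 rows; each row shifts and turns the commanded pose from where the row before left it, along the tool's axes as they then stand; what a row does not reach is not made up. A row lasts 1/8 s, in which the tool goes at most 62.5 mm and 10.7 degrees, less where a joint would pass 70% of its speed; a pose out of reach is approached as far as the arm can. A call with a number of a shift or a turn outside -1 to 1 is refused whole. A call with a gripper value outside its range is refused whole. The fingers move at their own pace and stop on an object; "force" is the grip in N (left out, the last holds). Time passes only in rows, so rows that do not move let the fingers close. It gives the time, the measured TCP pose, the force, the opening and the grip force at its end, in the units of the state.
- r.state(): the state, without advancing time (a new reading comes with each control period).
- r.grab_frame(name): name is "scene" or "top" or "wrist"; returns the picture (384x512x3 uint8, blue, green, red); there is no depth.
- r.camera_info(name): a dict with "K" (3x3 intrinsics, pixels), "view" (4x4, takes a point from world to camera coordinates). Camera axes: x right, y down, z forward; pixel columns grow to the right and rows downward; lengths in m; the calibration is good to about 2 mm. A picture is of the moment at which its call begins: read the wrist's pose just before it. camera_info takes no time and is no camera call; for the wrist camera it gives the pose at the moment of the call.
- r.hand_in(): hands the job in; it is judged then, once.
The state is a dict: "t": time; "qpos": joint angles; "qvel": joint speeds; "tau": joint torques, N m; "tool_pos": TCP position; "eef_rot": TCP orientation; "contact_force": force on the tool from outside, world axes, zero at the start; "moment": the same for the moment, N m; "gripper_width": finger opening in m; "grasp_force": force on a finger pad.
Only numpy, scipy, OpenCV 4.12 (cv2) and the standard library are available. Lean on these libraries where they do the work, as an engineer would, in place of code of your own. Each camera call takes 0.05 s, during which the arm holds its last target. There are 200 camera calls.

## Working session

There is one attempt and no reset: what is moved stays moved. The work goes in short steps, Python scripts to look and compute and a tool call to move; the robot and the scene stay as the last step left them, time stands still between calls to the robot, and variables do not carry over. Pictures are saved under pics/ and viewed, at most 10 in all, crops included, and the job is handed in when it is done.

Besides the shell and the picture viewer there is one more tool, called after "Request:" as a command line: name --argument value ..., lists and objects as JSON in quotes. jog_arm: Moves the arm, as the interface text tells. Its arguments: {"type":"object","properties":{"plan":{"type":"array","items":{"type":"object","properties":{"gripper":{"type":"number"},"travel":{"type":"array","items":{"type":"number"}},"spin":{"type":"number"}}}},"force":{"type":"number"}},"required":["plan"]}

```bash
mkdir -p pics; python3 - <<'E'
from cell import r
import cv2
for n in("top","scene"):
    cv2.imwrite(f"pics/{n}0.png",r.grab_frame(n)); c=r.camera_info(n); print(n,c["K"],c["view"])
s=r.state();print(s)
E
```

```text
top [[361.20288832   0.         256.38075239]
 [  0.         361.20288832 189.70879751]
 [  0.           0.           1.        ]] [[-0.00298432 -0.99985791 -0.01659096  0.0410844 ]
 [-0.98501053  0.00580064 -0.17239665  0.53646511]
 [ 0.17246839  0.01582778 -0.98488788  0.63544079]
 [ 0.          0.          0.          1.        ]]
scene [[415.53722134   0.         256.79453381]
 [  0.         415.53722134 194.95374063]
 [  0.           0.           1.        ]] [[-0.79127878  0.61144029 -0.0043212   0.39311039]
 [ 0.37126594  0.47482448 -0.79793691 -0.16588842]
 [-0.48583897 -0.63299486 -0.60272548  1.11624878]
 [ 0.          0.          0.          1.        ]]
{'t': 0.1, 'qpos': array([ 1.03168634e+00,  3.81103137e-01,  1.29814076e+00, -1.20202035e-06,
        1.46360486e+00, -2.15332730e-01]), 'qvel': array([-0.00040751, -0.00289923, -0.00322774, -0.00024174,  0.00170705,
        0.0006051 ]), 'tau': array([ 4.49010171e-03, -4.49219763e+01, -2.31658405e+01, -1.05308388e-04,
        3.64041945e-03,  4.82403561e-05]), 'tool_pos': array([0.17486677, 0.52118966, 0.23080212]), 'eef_rot': array([-2.30780498e-04,  1.61182333e-01,  9.86924446e-01, -5.84115336e-04]), 'contact_force': array([ 0.30226428, -0.89360239, -0.07385732]), 'moment': array([-0.01621231, -0.00196585, -0.01112942]), 'grasp_force': 0.0, 'gripper_width': 0.0856001394714343}
```

View pics/top0.png

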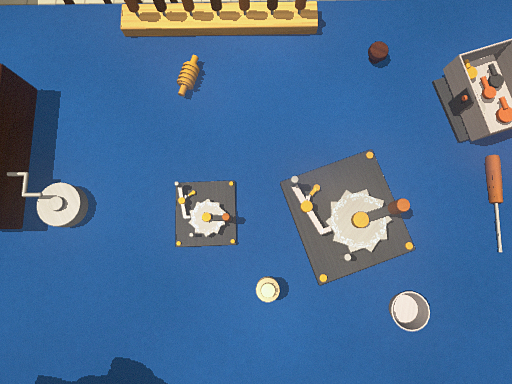

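View pics/scene0.png

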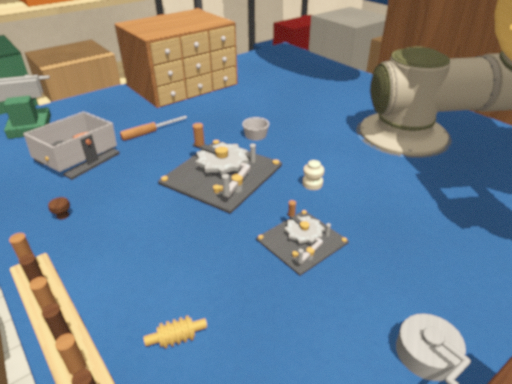

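The top view shows the large winder with its axle at about (361,219), knob (402,205), stop post (348,257), pawl pin (307,206) and tab (294,180). The small winder is around (206,216). The scene view agrees with this.

```bash
cat > h.py <<'E'
import numpy as np,cv2
from cell import r
def cast(n,px,z):
    c=r.camera_info(n);V=np.array(c["view"]);R=V[:3,:3];o=-R.T@V[:3,3]
    d=R.T@np.linalg.solve(c["K"],[px[0],px[1],1.]);return o+d*(z-o[2])/d[2]
E
python3 - <<'E'
from h import *
im=cv2.imread("pics/top0.png");hsv=cv2.cvtColor(im,cv2.COLOR_BGR2HSV)
for nm,lo,hi in(("yel",(17,120,120),(30,255,255)),("wood",(3,120,80),(16,255,255))):
    n,l,st,ce=cv2.connectedComponentsWithStats(cv2.inRange(hsv,lo,hi))
    for i in range(1,n):
        if st[i,4]>8 and 270<ce[i][0]<430 and 140<ce[i][1]<300: print(nm,ce[i].round(1),st[i],cast("top",ce[i],.058 if st[i,4]>120 else .014).round(4))
for nm,p,z in(("tab",(294.5,180),.08),("post",(348,257),.056),("knob",(403,205),.1)): print(nm,cast("top",p,z).round(4))
cv2.imwrite("pics/crop.png",cv2.resize(im[140:300,270:430],None,fx=3.7,fy=3.7,interpolation=cv2.INTER_CUBIC))
E
```

```text
yel [369.3 154.8] [366 152   7   7  38] [ 0.6121 -0.1873  0.014 ]
yel [314.6 189.2] [309 184  11  12  61] [ 0.5428 -0.0758  0.014 ]
yel [306.2 206. ] [300 200  13  12 114] [ 0.5094 -0.0584  0.014 ]
yel [360.1 219.4] [351 212  18  16 213] [ 0.4787 -0.1505  0.058 ]
yel [408.7 245.4] [405 242   8   8  47] [ 0.4324 -0.2523  0.014 ]
yel [322.6 277.5] [319 274   8   8  50] [ 0.3728 -0.0859  0.014 ]
wood [402.5 204.6] [396 199  14  13 141] [ 0.5054 -0.2292  0.058 ]
tab [ 0.5482 -0.0306  0.08  ]
post [ 0.4113 -0.1258  0.056 ]
knob [ 0.4992 -0.2136  0.1   ]
```

View pics/crop.png

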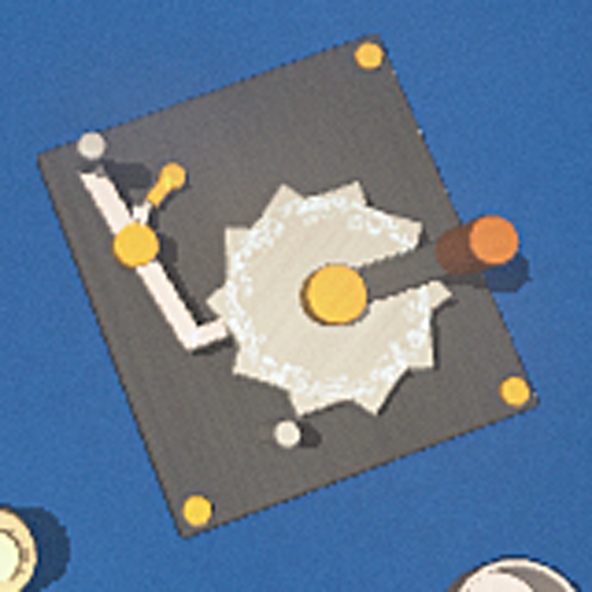

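Request:
jog_arm --plan '[{"gripper": 0,"travel": [-0.168,-0.124,0]},{"gripper": 0,"travel": [-0.168,-0.124,0]},{"gripper": 0,"travel": [-0.168,-0.124,0]},{"gripper": 0,"travel": [-0.168,-0.124,0]},{"gripper": 0,"travel": [-0.168,-0.124,0]},{"gripper": 0,"travel": [-0.168,-0.124,0]},{"gripper": 0,"travel": [-0.168,-0.124,0]},{"gripper": 0,"travel": [-0.168,-0.124,0]},{"gripper": 0,"travel": [-0.168,-0.124,0]},{"gripper": 0,"travel": [-0.168,-0.124,0]},{"gripper": 0,"travel": [-0.168,-0.124,0]},{"gripper": 0,"travel": [-0.168,-0.124,0]},{"gripper": 0,"spin": -0.0533},{"gripper": 0,"spin": -0.0533},{"gripper": 0,"spin": -0.0533},{"gripper": 0,"spin": -0.0533},{"gripper": 0}]' --force 40

```text
$.plan[0]: bad value
```

```bash
cat >> h.py <<'E'
from scipy.spatial.transform import Rotation
A=np.array([.4794,-.1515]);th=np.radians(19.9)
def W(x,y): return A+np.array([x*np.cos(th)-y*np.sin(th),x*np.sin(th)+y*np.cos(th)])
def rot(): 
    q=r.state()["eef_rot"];return Rotation.from_quat([q[1],q[2],q[3],q[0]]).as_matrix()
def delta(target): return rot().T@(np.array(target)-r.state()["tool_pos"])/.25
E
python3 - <<'E'
from h import *
s=r.state();print(s["t"],s["tool_pos"],s["qpos"].round(2),s["contact_force"],s["gripper_width"]);R=rot();print(R.round(3), np.degrees(np.arctan2(R[1,1],R[0,1])))
print(delta([*W(106,131),.058]))
E
```

```text
0.1 [0.17486677 0.52118966 0.23080212] [ 1.03  0.38  1.3  -0.    1.46 -0.22] [ 0.30226428 -0.89360239 -0.07385732] 0.0856001394714343
[[-0.948  0.318 -0.001]
 [ 0.318  0.948 -0.001]
 [ 0.    -0.001 -1.   ]] 71.44894633278635
[-8.21486306e+00  6.71864769e+02 -1.35600699e-01]
```

Request:
jog_arm --plan '[{"gripper": 0,"travel": [-0.168,-0.124,0],"spin": 0},{"gripper": 0,"travel": [-0.168,-0.124,0],"spin": 0},{"gripper": 0,"travel": [-0.168,-0.124,0],"spin": 0},{"gripper": 0,"travel": [-0.168,-0.124,0],"spin": 0},{"gripper": 0,"travel": [-0.168,-0.124,0],"spin": 0},{"gripper": 0,"travel": [-0.168,-0.124,0],"spin": 0},{"gripper": 0,"travel": [-0.168,-0.124,0],"spin": 0},{"gripper": 0,"travel": [-0.168,-0.124,0],"spin": 0},{"gripper": 0,"travel": [-0.168,-0.124,0],"spin": 0},{"gripper": 0,"travel": [-0.168,-0.124,0],"spin": 0},{"gripper": 0,"travel": [-0.168,-0.124,0],"spin": 0},{"gripper": 0,"travel": [-0.168,-0.124,0],"spin": 0},{"gripper": 0,"travel": [0,0,0],"spin": -0.0533},{"gripper": 0,"travel": [0,0,0],"spin": -0.0533},{"gripper": 0,"travel": [0,0,0],"spin": -0.0533},{"gripper": 0,"travel": [0,0,0],"spin": -0.0533},{"gripper": 0,"travel": [0,0,0],"spin": 0}]' --force 40

```text
t: 2.22
tool_pos: [0.5343, 0.0084, 0.231]
eef_rot: [-0.0, -0.171, 0.985, 0.0]
contact_force: [-0.0, -1.0, -0.2]
gripper_width: 0.0001
grasp_force: 0.0
```

```bash
sed -i 's/def W(x,y): /&x,y=x\/1e3,y\/1e3;/; s/x,y=x\/1e3,y\/1e3;return/x,y=x\/1e3,y\/1e3; return/' h.py
python3 - <<'E'
from h import *
s=r.state();print(s["t"],s["tool_pos"],s["qpos"].round(2),s["contact_force"],s["gripper_width"]);R=rot();print(R.round(3), np.degrees(np.arctan2(R[1,1],R[0,1])))
print(delta([*W(106,131),.058]))
cv2.imwrite("pics/w1.png",r.grab_frame("wrist"))
for n,p in(("tab",(108,90,.08)),):
    c=r.camera_info("wrist");v=c["view"]@np.array([*W(*p[:2]),p[2],1]);u=c["K"]@v[:3];print(n,u[:2]/u[2])
E
```

```text
2.225 [0.53429933 0.00841435 0.23103241] [-0.21  0.35  1.34  0.    1.45 -2.12] [-0.00169423 -1.04053372 -0.22070301] 9.128385227604905e-05
[[-0.941 -0.338 -0.001]
 [-0.338  0.941  0.   ]
 [ 0.001  0.    -1.   ]] 109.73850823248675
[-2.06691702e-04 -2.99389715e-03  6.92128510e-01]
tab [217.46250135 178.12334424]
```

View pics/w1.png

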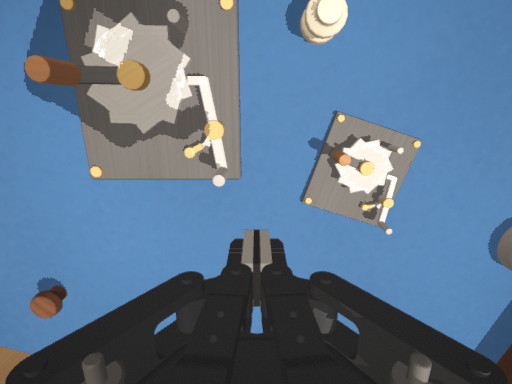

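The wrist view shows the tab at (219,181), against a predicted (217,178), so the calibration holds. Next I descend beside the tab and push.

Request:
jog_arm --plan '[{"gripper": 0,"travel": [0,0,0.138],"spin": 0},{"gripper": 0,"travel": [0,0,0.138],"spin": 0},{"gripper": 0,"travel": [0,0,0.138],"spin": 0},{"gripper": 0,"travel": [0,0,0.138],"spin": 0},{"gripper": 0,"travel": [0,0,0.138],"spin": 0},{"gripper": 0,"travel": [0,0,0],"spin": 0},{"gripper": 0,"travel": [0,-0.02,0],"spin": 0},{"gripper": 0,"travel": [0,-0.02,0],"spin": 0},{"gripper": 0,"travel": [0,-0.02,0],"spin": 0},{"gripper": 0,"travel": [0,-0.02,0],"spin": 0},{"gripper": 0,"travel": [0,-0.02,0],"spin": 0},{"gripper": 0,"travel": [0,-0.02,0],"spin": 0},{"gripper": 0,"travel": [0,-0.02,0],"spin": 0},{"gripper": 0,"travel": [0,-0.02,0],"spin": 0},{"gripper": 0,"travel": [0,0,0],"spin": 0}]'

```text
t: 4.15
tool_pos: [0.5481, -0.0298, 0.0588]
eef_rot: [-0.0, -0.172, 0.985, -0.0]
contact_force: [0.5, 0.4, 0.2]
gripper_width: -0.0001
grasp_force: 0.0
```

```bash
python3 - <<'E'
from h import *
print(r.state()["contact_force"])
cv2.imwrite("pics/w2.png",r.grab_frame("wrist"))
E
```

```text
[0.53063361 0.37630701 0.20521619]
```

View pics/w2.png

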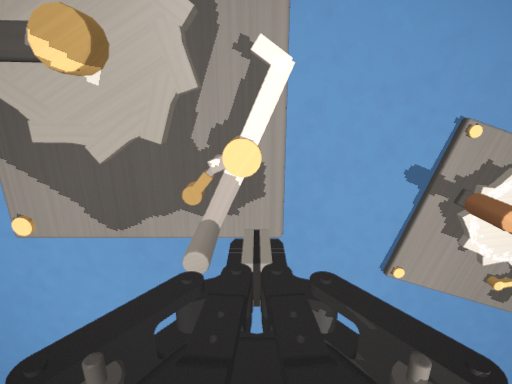

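The view shows the pawl thrown clear: the hook at (270,50) is off the wheel and the tab has swung to (198,255). I back away, rise and move over the knob.

Request:
jog_arm --plan '[{"gripper": 0,"travel": [0,0.06,0],"spin": 0},{"gripper": 0,"travel": [0,0,-0.12],"spin": 0},{"gripper": 0,"travel": [0,0,-0.12],"spin": 0},{"gripper": 0,"travel": [0,0,-0.12],"spin": 0},{"gripper": 0.55,"travel": [0,0,-0.12],"spin": 0},{"gripper": 0.55,"travel": [0,0,0],"spin": 0}]'

```text
t: 4.95
tool_pos: [0.5433, -0.0143, 0.1808]
eef_rot: [0.002, -0.173, 0.985, -0.001]
contact_force: [0.5, 0.2, -0.3]
gripper_width: 0.0359
grasp_force: 0.0
```

```bash
python3 - <<'E'
from h import *
print(r.state()["tool_pos"],delta([.4992,-.2136,.178]))
E
```

```text
[ 0.54331415 -0.01429416  0.18078894] [ 0.43697687 -0.68974823  0.01118252]
```

Request:
jog_arm --plan '[{"gripper": 0.55,"travel": [0.0728,-0.115,0],"spin": 0},{"gripper": 0.55,"travel": [0.0728,-0.115,0],"spin": 0},{"gripper": 0.55,"travel": [0.0728,-0.115,0],"spin": 0},{"gripper": 0.55,"travel": [0.0728,-0.115,0],"spin": 0},{"gripper": 0.55,"travel": [0.0728,-0.115,0],"spin": 0},{"gripper": 0.55,"travel": [0.0728,-0.115,0],"spin": 0},{"gripper": 0.55,"travel": [0,0,0],"spin": 0},{"gripper": 0.55,"travel": [0,0,0],"spin": 0}]'

```text
t: 5.95
tool_pos: [0.4985, -0.2134, 0.1781]
eef_rot: [-0.0, -0.172, 0.985, 0.001]
contact_force: [1.0, 0.6, -0.3]
gripper_width: 0.0469
grasp_force: 0.0
```

```bash
python3 - <<'E'
from h import *
print(r.state()["tool_pos"],delta([.4992,-.2136,.062]))
c=r.camera_info("wrist");im=r.grab_frame("wrist");cv2.imwrite("pics/w3.png",im)
for p in((.4992,-.2136,.1),):
    v=c["view"]@np.array([*p,1]);u=c["K"]@v[:3];print(u[:2]/u[2])
E
```

```text
[ 0.49848871 -0.21337756  0.1781015 ] [-0.00268453 -0.00250072  0.46440107]
[255.6219293  198.78935357]
```

View pics/w3.png

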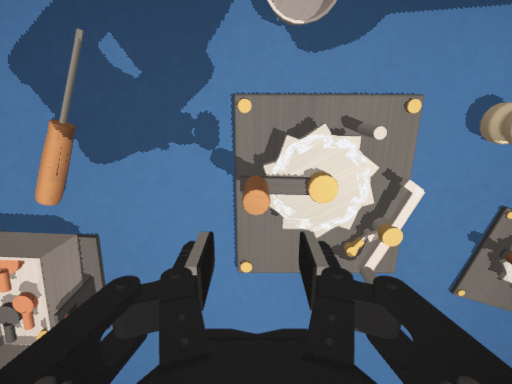

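The knob top is at (256,197), as predicted and centred between the fingers, and the pawl is still off. I descend and grip.

Request:
jog_arm --plan '[{"gripper": 0.55,"travel": [0,0,0.0928],"spin": 0},{"gripper": 0.55,"travel": [0,0,0.0928],"spin": 0},{"gripper": 0.55,"travel": [0,0,0.0928],"spin": 0},{"gripper": 0.55,"travel": [0,0,0.0928],"spin": 0},{"gripper": 0.55,"travel": [0,0,0.0928],"spin": 0},{"gripper": 0.55,"travel": [0,0,0],"spin": 0},{"gripper": 0.2,"travel": [0,0,0],"spin": 0},{"gripper": 0.2,"travel": [0,0,0],"spin": 0},{"gripper": 0.2,"travel": [0,0,0],"spin": 0},{"gripper": 0.2,"travel": [0,0,0],"spin": 0}]' --force 30

```text
t: 7.25
tool_pos: [0.499, -0.2138, 0.0639]
eef_rot: [0.001, -0.172, 0.985, 0.0]
contact_force: [-0.6, 5.7, 6.6]
gripper_width: 0.0234
grasp_force: 30.1
```

```bash
python3 - <<'E'
from h import *
p=r.state()["tool_pos"][:2]; o=p-A;print(p,np.hypot(*o),a:=np.degrees(np.arctan2(o[1],o[0])))
a0=a;R=rot();n=24
ang=np.radians(np.linspace(a0,169.9-360,n+1));P=A+.066*np.c_[np.cos(ang),np.sin(ang)];P[0]=p
for i,d in enumerate(np.diff(P,axis=0)): print(i,(R[:2,:2].T@d/.25).round(3))
E
```

```text
[ 0.49896995 -0.21382781] 0.06532793211919045 -72.56852927781529
0 [ 0.023 -0.001]
1 [0.022 0.004]
2 [0.022 0.006]
3 [0.021 0.008]
4 [0.021 0.009]
5 [0.02  0.011]
6 [0.019 0.013]
7 [0.017 0.014]
8 [0.016 0.016]
9 [0.015 0.017]
10 [0.013 0.018]
11 [0.012 0.019]
12 [0.01 0.02]
13 [0.008 0.021]
14 [0.006 0.022]
15 [0.005 0.022]
16 [0.003 0.022]
17 [0.001 0.023]
18 [-0.001  0.023]
19 [-0.003  0.022]
20 [-0.005  0.022]
21 [-0.007  0.021]
22 [-0.009  0.021]
23 [-0.01  0.02]
```

Request:
jog_arm --plan '[{"gripper": 0.2,"travel": [0.023,-0.001,0],"spin": 0},{"gripper": 0.2,"travel": [0.022,0.004,0],"spin": 0},{"gripper": 0.2,"travel": [0.022,0.006,0],"spin": 0},{"gripper": 0.2,"travel": [0.021,0.008,0],"spin": 0},{"gripper": 0.2,"travel": [0.021,0.009,0],"spin": 0},{"gripper": 0.2,"travel": [0.02,0.011,0],"spin": 0},{"gripper": 0.2,"travel": [0.019,0.013,0],"spin": 0},{"gripper": 0.2,"travel": [0.017,0.014,0],"spin": 0},{"gripper": 0.2,"travel": [0.016,0.016,0],"spin": 0},{"gripper": 0.2,"travel": [0.015,0.017,0],"spin": 0},{"gripper": 0.2,"travel": [0.013,0.018,0],"spin": 0},{"gripper": 0.2,"travel": [0.012,0.019,0],"spin": 0},{"gripper": 0.2,"travel": [0,0,0],"spin": 0}]'

```text
t: 8.88
tool_pos: [0.4358, -0.202, 0.0639]
eef_rot: [0.001, -0.172, 0.985, -0.001]
contact_force: [-0.2, 2.2, 7.9]
gripper_width: 0.0231
grasp_force: 30.3
```

```bash
python3 - <<'E'
from h import *
p=r.state()["tool_pos"][:2]; o=p-A;print(p,np.hypot(*o),a:=np.degrees(np.arctan2(o[1],o[0])))
R=rot();n=12
ang=np.radians(np.linspace(a,170.5-360,n+1));P=A+.066*np.c_[np.cos(ang),np.sin(ang)];P[0]=p
for i,d in enumerate(np.diff(P,axis=0)): print(i,(R[:2,:2].T@d/.25).round(3))
E
```

```text
[ 0.4357901  -0.20197901] 0.06670797475291543 -130.82443941566052
0 [0.008 0.021]
1 [0.008 0.021]
2 [0.007 0.022]
3 [0.005 0.022]
4 [0.003 0.022]
5 [0.001 0.023]
6 [-0.001  0.023]
7 [-0.003  0.022]
8 [-0.005  0.022]
9 [-0.007  0.022]
10 [-0.008  0.021]
11 [-0.01  0.02]
```

Tracking well; finishing the arc.

Request:
jog_arm --plan '[{"gripper": 0.2,"travel": [0.008,0.021,0],"spin": 0},{"gripper": 0.2,"travel": [0.008,0.021,0],"spin": 0},{"gripper": 0.2,"travel": [0.007,0.022,0],"spin": 0},{"gripper": 0.2,"travel": [0.005,0.022,0],"spin": 0},{"gripper": 0.2,"travel": [0.003,0.022,0],"spin": 0},{"gripper": 0.2,"travel": [0.001,0.023,0],"spin": 0},{"gripper": 0.2,"travel": [-0.001,0.023,0],"spin": 0},{"gripper": 0.2,"travel": [-0.003,0.022,0],"spin": 0},{"gripper": 0.2,"travel": [-0.005,0.022,0],"spin": 0},{"gripper": 0.2,"travel": [-0.007,0.022,0],"spin": 0},{"gripper": 0.2,"travel": [-0.008,0.021,0],"spin": 0},{"gripper": 0.2,"travel": [-0.01,0.02,0],"spin": 0},{"gripper": 0.2,"travel": [0,0,0],"spin": 0},{"gripper": 0.2,"travel": [0,0,0],"spin": 0}]'

```text
t: 10.62
tool_pos: [0.413, -0.1401, 0.0638]
eef_rot: [-0.0, -0.172, 0.985, -0.0]
contact_force: [-6.7, 3.3, 15.0]
gripper_width: 0.0234
grasp_force: 31.0
```

```bash
python3 - <<'E'
from h import *
s=r.state();p=s["tool_pos"][:2]; o=p-A;print(p,np.hypot(*o),a:=np.degrees(np.arctan2(o[1],o[0])),s["contact_force"])
E
```

```text
[ 0.41300134 -0.14009453] 0.06737111331642527 170.25327763378692 [-6.66190726  3.33343581 15.01210292]
```

At the stop. Release and lift.

Request:
jog_arm --plan '[{"gripper": 0.5,"travel": [0,0,0],"spin": 0},{"gripper": 0.5,"travel": [0,0,0],"spin": 0},{"gripper": 0.5,"travel": [0,0,0],"spin": 0},{"gripper": 0.5,"travel": [0,0,-0.05],"spin": 0},{"gripper": 0.5,"travel": [0,0,-0.1],"spin": 0},{"gripper": 0.5,"travel": [0,0,-0.15],"spin": 0},{"gripper": 0.5,"travel": [0,0,-0.15],"spin": 0},{"gripper": 0.5,"travel": [0,0,-0.15],"spin": 0},{"gripper": 0.5,"travel": [0,0,0],"spin": 0},{"gripper": 0.5,"travel": [0,0,0],"spin": 0}]'

```text
t: 11.88
tool_pos: [0.4133, -0.1399, 0.2126]
eef_rot: [-0.0, -0.172, 0.985, 0.0]
contact_force: [-0.5, 0.1, -0.9]
gripper_width: 0.0428
grasp_force: 0.0
```

```bash
python3 - <<'E'
from h import *
cv2.imwrite("pics/w4.png",r.grab_frame("wrist"));print(r.state()["contact_force"])
E
```

```text
[ 0.09346444  0.42324605 -0.38759116]
```

View pics/w4.png

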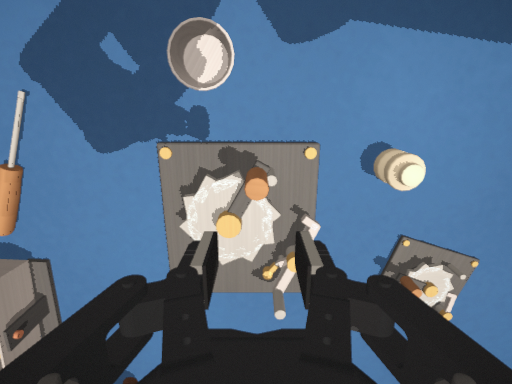

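The knob at (256,188) sits next to the stop post at (271,181), and the pawl hook at (312,225) is clear of the wheel. The small winder is untouched, so I hand in.

```bash
python3 -c "
from cell import r
print(r.hand_in())"
```

```text
the job is handed in; nothing more can be done
None
```

I handed the job in at about 12 s: the large pawl is thrown off, the crank was eased back to the stop post and released, and the smaller winder was never touched; hand-in gave no verdict, so this rests on the last wrist picture and pose readings.

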